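# Crimp a fridge-magnet badge on the counter badge press

### The job

Finish the fridge-magnet badge on the badge press, whose ram already holds the printed front: lay the white back with the round black magnet flat in the blue lower die that stands out beside the press, then slide the die plate by its knob to its stop, so that this die comes under the ram. Then press the red-handled lever all the way down to its stop and keep it there: the program finishes while still holding it down, as it springs up when let go. Leave the brass pin back and the other goods on the counter where they are.

Things in the scene. Friction and masses are not known exactly. Their poses are not given: they have to be found in the camera images.
- press: grey steel hand badge press screwed to the counter, about 200 x 150 mm at the base and 230 mm high without the lever; origin on the counter under the ram's axis, x points to the back of the press (column and lever hinge there), y towards the plate's knob, z up. C-frame: the column stands 65 mm behind the ram axis and is 50 mm wide; above the plate the upper die, 66 mm across, hangs over the ram axis with its face 104 mm above the counter while the lever is up
- pressure_face: sprung steel face, 60 mm across, under the ram, holding the yellow-rimmed printed front; origin at the centre of its underside. It comes down 47 mm when the lever goes fully down, meets the back in the die and is pushed up against its own spring by about 2.5 mm (some 12 N on the back)
- die_plate (a joint): travel in m of the steel die plate in its rails: about 0 (blue die 110 mm out beside the press on the press's +y side) to 0.110 (stop; blue die under the ram). It grows as the plate moves along the press's -y axis. Friction about 2.5 N, stays where it is left
- die_seat (a point): centre of the floor of the blue die's round recess, 52 mm above the counter; moves with the plate. The recess is 59 mm across and 4 mm deep, its mouth stepped out to 63 mm in the upper 2 mm; the blue rim is 70 mm across outside, its flat top 56 mm above the counter. The die on the plate's other place, dark steel, is not used now
- plate_knob (a point): black upright knob at the +y end of the die plate, 22 mm across, 28 mm tall, top 64 mm above the counter; this point is at its middle height, 49 mm above the counter, 95 mm from the blue die's centre; it moves with the plate. Free room around it for fingers; when the plate is home the knob stands 95 mm from the ram axis, so a wide gripper should lie along the press's x there
- lever (a joint): angle in rad of the lever: 0 up (26 degrees above level) to 0.593 down at its stop (8 degrees below level). Spring return: at the grip about 2 N moves it off the top, about 12 N holds it at the stop; let go, it rises
- lever_grip (a point): middle of the red round grip of the lever, 28 mm thick and 100 mm long, lying along the lever with 34 mm collars at both ends; origin on the grip's centre line, 215 mm from the hinge. The hinge runs along the press's y, at x 75 mm, z 205 mm in the press frame; the grip points to the press's -x. Up, this point is at x -118, z 299 mm in the press frame; fully down at x -138, z 175 mm. Nothing stands under the grip
- back_center (a point): centre, half-way up, of the white round plastic badge back with a 25 mm black magnet in its middle, 54 mm across, 8 mm thick, both faces flat and alike, lying flat on the counter at first; z axis is its own axis
- pin_back_center (a point): centre of the brass-coloured round pin back, 54 mm across, 6 mm thick (10 mm over the pin), lying on the counter at least 95 mm from the white one (centres); not to be moved
- finished_badge: finished blue and yellow badge lying on the counter to the robot's right, 58 mm across, 9 mm high; origin at its underside; not to be moved
- calculator: black desk calculator, 150 x 110 x 25 mm, at the right of the counter; origin at its underside; not to be moved
- paper_cup: white paper cup, 84 mm across, 110 mm high, at the right; origin at its underside; not to be moved
- water_bottle: clear water bottle with green label, 68 mm across, 210 mm high, at the right; origin at its underside; not to be moved
- sweets_jar: amber sweets jar with a red lid, 110 mm across, 160 mm high, at the left; origin at its underside; not to be moved
- matchboxes: red packet of matchboxes, 55 x 75 x 37 mm, at the left; origin at its underside; not to be moved
Things that resemble listed ones, but are neither listed nor needed, are in the scene too. What is shaped like the part that bears back_center but pink is not meant.

How it is judged:
By the outcome, as a careful person would: the job done as asked, in the order asked, and still so for the second after the job is handed in, while the arm keeps its last pose, push and grip.
It also fails if it takes over 72 s, if anything falls off the work surface, if the arm or the gripper's body presses on something with over 40 N, if the wrist force passes 120 N, or if a joint passes its speed limit or range.

### The arm

A 6-joint arm with a two-finger parallel gripper is mounted at the origin on the work surface. World frame = base frame: x ahead of the robot, y to its left, z up, the work surface at z = 0. Lengths are in m, angles in rad, forces in N, time in s.
With the tool pointing down it reaches from about 0.275 to 0.85 m from the base axis. Payload 19 kg.
Tool frame: the origin (TCP) lies between the finger pads; the fingertips stand 14 mm ahead of it and the grasp point (between the pads) lies 5 mm behind it; z points along the fingers, y is the direction in which the jaws open and shut (so a half turn about z gives the same grasp; the last joint's range is limited). The gripper opens to 85 mm and grips with 20 to 120 N. Pads are 22 mm wide; open, the fingers measure 114 mm over their backs; the gripper's body (76 mm by 85 mm) begins 54 mm behind the grasp point. The pads swing forward as they close: fully open they stand 13 mm farther back than shut.
Start: joints at [1.213, 0.15, 1.437, -0, 1.554, -0.134], TCP at [0.128, 0.561, 0.245] pointing down, gripper open.
Joint ranges: [-2.8, 2.8], [-0.68, 2.1], [0.12, 2.68], [-1.39, 4.53], [0.16, 2.79], [-2.81, 2.81]. Speed limits (rad/s): [1.89, 1.89, 2.22, 3.01, 3.01, 3.01].

### API

Orientations are given as a rotation vector (axis times angle).
In Python, from workcell import arm gives the robot as it stands.
- The arm moves only by the tool apply_moves, never from a script. Its argument "deltas" is a list of rows, each an object of numbers: "x", "y", "z": the shift along the world's x, y, z in units of 0.2 m (1.0 is 0.2 m); "ax", "ay", "az": the turn, a rotation vector about the world's x, y, z in units of pi rad (1.0 is pi rad). In form: [{"x": .., "y": .., "z": .., "ax": .., "ay": .., "az": ..}, ...]. A call has exactly 10 rows; each row is the pose to reach, as a shift and turn from the pose commanded when the call began, turning the shorter way round; what a row does not reach only later rows make up. A row lasts 1/8 s, in which the tool goes at most 62.5 mm and 10.7 degrees, less where a joint would pass 70% of its speed; a pose out of reach is approached as far as the arm can. A call with a number of a shift or a turn outside -1 to 1 is refused whole. A call with a gripper value outside its range is refused whole. "hand" is the gripper's target within -1 to 1 (shut at 1, half-way at 0, fully open at -1), set as the call begins (left out, the last holds). The fingers move at their own pace and stop on an object; "squeeze" is the grip in N (left out, the last holds). Time passes only in rows, so rows that repeat a pose let the fingers close, or fill a call up. It gives the time, the measured TCP pose, the force and the opening at its end, in the units of the state.
- arm.state(): the state, without advancing time (a new reading comes with each control period).
- arm.snapshot(name): name is "side" or "top" or "wrist"; returns the picture (384x512x3 uint8, blue, green, red); there is no depth.
- arm.camera_params(name): a dict with "mtx" (3x3 intrinsics, pixels), "T" (4x4, takes a point from camera to world coordinates); the wrist camera has in their place "T_tool_cam" (4x4, takes a point from camera to tool coordinates, whose origin is the TCP and whose axes are the flange's). Camera axes: x right, y down, z forward; pixel columns grow to the right and rows downward; lengths in m; the calibration is good to about 2 mm. A picture is of the moment at which its call begins: read the wrist's pose just before it. camera_params takes no time and is no camera call.
- arm.hand_in(): hands the job in, once; it reports no verdict.
Trained networks look in the newest picture that a camera, given by its name, has taken for a name from the list of things; names that differ only in an ending like _2 or _b are one class to them, and where a whole thing is asked for, a point or a joint stands for the part that bears it (a point fixed in the world has none). Each returns a list of dicts, best first, with "score" (0 to 1); they miss things now and then, are a little off and sometimes report something else, mostly with a low value. They report only what shows in the picture. A call takes as long as a camera call. They do not tell look-alikes from the thing itself.
- arm.regions_of(camera, target): "mask" (384x512 bool, what is visible of it) and "bbox" ([left, top, right, bottom] in pixels, round what is visible of it).
- arm.landmark_of(camera, target): "location" ([column, row] in pixels: a listed point, or the origin of a listed thing).
The state is a dict: "clock": time; "joints": joint angles; "joint_velocities": joint speeds; "joint_efforts": joint torques, N m; "tool_pos": TCP position; "tool_rot": TCP orientation; "ft_force": force on the tool from outside, world axes, zero at the start; "moment": the same for the moment, N m; "finger_gap": opening from 0.0 (shut) to 1.0 (fully open).
Only numpy, scipy, OpenCV 4.12 (cv2) and the standard library are available. Lean on these libraries where they do the work, as an engineer would, in place of code of your own. Each camera call takes 0.05 s, during which the arm holds its last target. There are 200 camera calls.

## Working session

There is one attempt and no reset: what is moved stays moved. The work goes in short steps, Python scripts to look and compute and a tool call to move; the robot and the scene stay as the last step left them, time stands still between calls to the robot, and variables do not carry over. Pictures are saved under pics/ and viewed, about 8 in all and at most 12, crops included, and the job is handed in when it is done.

Besides the shell and the picture viewer there is one more tool, called after ">>>" as a command line: name --argument value ..., lists and objects as JSON in quotes. apply_moves: Moves the arm, as the interface text tells. Its arguments: {"type":"object","properties":{"deltas":{"type":"array","items":{"type":"object","properties":{"x":{"type":"number"},"y":{"type":"number"},"z":{"type":"number"},"ax":{"type":"number"},"ay":{"type":"number"},"az":{"type":"number"}}}},"hand":{"type":"number"},"squeeze":{"type":"number"}},"required":["deltas"]}

```bash
mkdir -p pics
cat > h.py <<'E'
import numpy as np, cv2
from workcell import arm
from scipy.spatial.transform import Rotation as R
def cam(n,st=None):
    p=arm.camera_params(n); K=np.array(p["mtx"])
    if "T" in p: T=np.array(p["T"])
    else:
        st=st or arm.state(); W=np.eye(4); W[:3,:3]=R.from_rotvec(st["tool_rot"]).as_matrix(); W[:3,3]=st["tool_pos"]
        T=W@np.array(p["T_tool_cam"])
    return K,T
def ray(n,px,KT=None):
    K,T=KT or cam(n); d=T[:3,:3]@np.linalg.solve(K,[px[0],px[1],1.]); return T[:3,3],d/np.linalg.norm(d)
def atz(n,px,z,KT=None):
    o,d=ray(n,px,KT); return o+d*(z-o[2])/d[2]
def tri(rays):
    A=sum(np.eye(3)-np.outer(d,d) for o,d in rays); b=sum((np.eye(3)-np.outer(d,d))@o for o,d in rays)
    x=np.linalg.solve(A,b); return x,[round(float(np.linalg.norm((np.eye(3)-np.outer(d,d))@(x-o))),4) for o,d in rays]
def proj(n,X,KT=None):
    K,T=KT or cam(n); c=T[:3,:3].T@(np.asarray(X)-T[:3,3]); u=K@c; return u[:2]/u[2]
E
cat > a.py <<'E'
from h import *
np.set_printoptions(precision=4,suppress=True)
ims=[]
for n in ["side","top"]:
    im=arm.snapshot(n); cv2.imwrite(f"pics/{n}0.png",im); ims.append(im)
    print(n,cam(n)[1][:3,3])
L={}
for t in ["press","pressure_face","die_seat","plate_knob","lever_grip","back_center","pin_back_center"]:
    for n in ["side","top"]:
        r=arm.landmark_of(n,t)[:4]; L[t,n]=r
        print(t,n,[(np.round(q["location"],1).tolist(),round(q["score"],2)) for q in r])
    a,b=L[t,"side"],L[t,"top"]
    if a and b: print("  tri",tri([ray("side",a[0]["location"]),ray("top",b[0]["location"])]))
print(arm.state())
cv2.imwrite("pics/both.png",cv2.resize(np.vstack(ims),None,fx=.78,fy=.78))
E
python3 a.py
```

```text
side [0.0663 0.8256 1.3788]
top [ 0.3835 -0.0487  1.5593]
press side [([259.6, 183.9], 0.78), ([247.3, 211.4], 0.35)]
press top [([300.1, 175.2], 0.91)]
  tri (array([ 0.6243, -0.2023, -0.0066]), [0.0032, 0.0032])
pressure_face side []
pressure_face top []
die_seat side [([255.9, 191.4], 0.83), ([200.2, 263.9], 0.27)]
die_seat top [([273.9, 180.4], 0.74)]
  tri (array([ 0.5921, -0.1045,  0.0624]), [0.0004, 0.0004])
plate_knob side [([249.3, 210.9], 0.7)]
plate_knob top [([247.5, 189.1], 0.72)]
  tri (array([ 0.5659, -0.0103,  0.0453]), [0.0023, 0.0023])
lever_grip side [([286.4, 147.4], 0.64)]
lever_grip top [([318.3, 202.1], 0.94)]
  tri (array([ 0.5085, -0.2254,  0.2701]), [0.012, 0.012])
back_center side [([227.8, 270.9], 0.73), ([223.7, 296.2], 0.61), ([242.5, 313.1], 0.51)]
back_center top [([174.9, 204.0], 0.61), ([144.4, 217.0], 0.54), ([140.2, 248.6], 0.45), ([359.0, 206.9], 0.21)]
  tri (array([ 0.512 ,  0.2546, -0.0066]), [0.0036, 0.0036])
pin_back_center side [([201.7, 266.4], 0.63)]
pin_back_center top [([161.7, 179.8], 0.75), ([108.1, 226.7], 0.44)]
  tri (array([0.6001, 0.3003, 0.0184]), [0.0014, 0.0014])
{'clock': 0.8, 'joints': array([ 1.213 ,  0.1505,  1.4374,  0.    ,  1.5538, -0.134 ]), 'joint_velocities': array([0.0007, 0.001 , 0.0009, 0.001 , 0.0011, 0.0001]), 'joint_efforts': array([ -0.0018, -71.2723, -57.1026,  -0.0002,   0.0009,   0.0001]), 'tool_pos': array([0.1276, 0.5606, 0.2453]), 'tool_rot': array([-0.3508, -3.1219,  0.0002]), 'ft_force': array([-0.3356,  0.6584,  0.1519]), 'moment': array([ 0.0462, -0.0128, -0.0133]), 'finger_gap': 1.0007583235791098}
```

View pics/both.png

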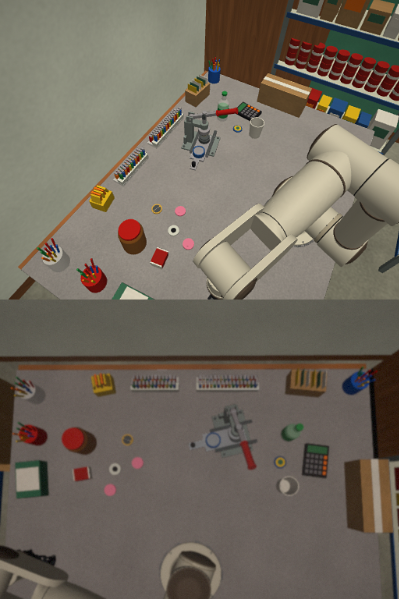

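The side and top views show one white disc with a black centre, at about side (223,296) and top (144,217). Two pink look-alikes lie at top (175,204) and (140,249), and the brass pin back is at top (162,180). The white one fits the description, so I'll confirm it in a crop and triangulate.

```bash
cat > b.py <<'E'
from h import *
np.set_printoptions(precision=4,suppress=True)
s=cv2.imread("pics/side0.png"); t=cv2.imread("pics/top0.png")
z=lambda im,c,r,w,h,f: cv2.resize(im[r-h//2:r+h//2,c-w//2:c+w//2],None,fx=f,fy=f,interpolation=cv2.INTER_CUBIC)
a=np.hstack([z(s,225,285,80,60,5),z(t,150,215,80,60,5)]); b=np.hstack([z(s,265,175,80,60,5),z(t,290,185,80,60,5)])
cv2.imwrite("pics/crop.png",np.vstack([a,b]))
print("white",tri([ray("side",(223.7,296.2)),ray("top",(144.4,217.))]),atz("side",(223.7,296.2),.004),atz("top",(144.4,217.),.004))
o=np.array([.6243,-.2023,0]); 
for n,p,h in [("die_seat",[(255.9,191.4),(273.9,180.4)],.052),("knob",[(249.3,210.9),(247.5,189.1)],.049),("press",[(259.6,183.9),(300.1,175.2)],0),("grip",[(286.4,147.4),(318.3,202.1)],.299)]:
    print(n,atz("side",p[0],h),atz("top",p[1],h))
E
python3 b.py
```

```text
white (array([0.4624, 0.359 , 0.0148]), [0.0047, 0.0047]) [0.461  0.3539 0.004 ] [0.4673 0.3637 0.004 ]
die_seat [ 0.5959 -0.1119  0.052 ] [ 0.5939 -0.1047  0.052 ]
knob [ 0.5668 -0.0073  0.049 ] [ 0.5633 -0.0112  0.049 ]
press [ 0.6248 -0.1965  0.    ] [ 0.6202 -0.2028  0.    ]
grip [ 0.508 -0.194  0.299] [ 0.4948 -0.2257  0.299 ]
```

View pics/crop.png

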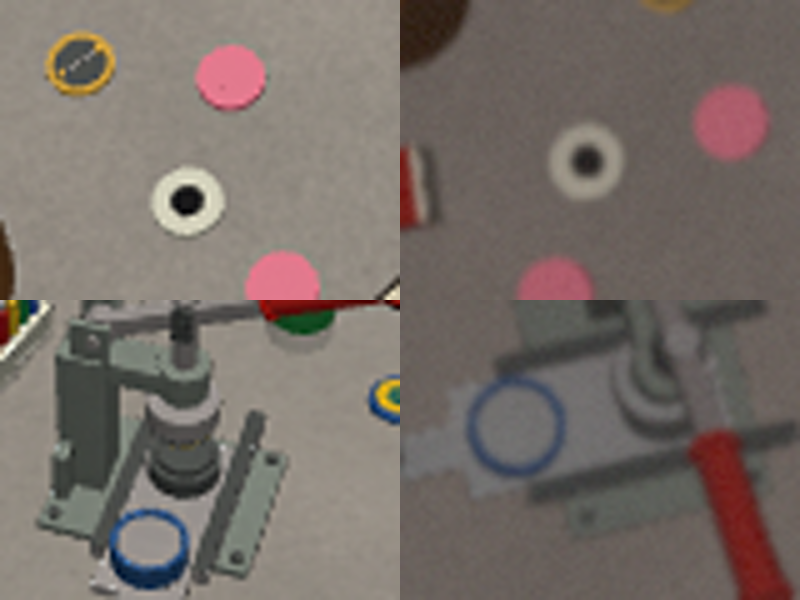

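The crop confirms it: a white disc with a black magnet at side (222.6,295) and top (147.4,217), both pinks plain. It stands near (0.463, 0.356). The press is yawed about 17°. I'll move above the disc and turn the jaws along the press x.

>>> apply_moves --deltas '[{"x": 0.15, "y": -0.1, "az": -0.03}, {"x": 0.35, "y": -0.2, "az": -0.07}, {"x": 0.6, "y": -0.35, "az": -0.12}, {"x": 0.8, "y": -0.5, "az": -0.17}, {"x": 0.95, "y": -0.6, "az": -0.2}, {"x": 1, "y": -0.7, "az": -0.24}, {"x": 1, "y": -0.8, "az": -0.28}, {"x": 1, "y": -0.9, "az": -0.31}, {"x": 1, "y": -1, "az": -0.335}, {"x": 1, "y": -1, "az": -0.335}]' --hand -1 --squeeze 25

```text
invalid input
```

>>> apply_moves --deltas '[{"x": 0.2}, {"x": 0.4}, {"x": 0.55}, {"x": 0.62, "z": -0.05}, {"x": 0.67, "z": -0.1}, {"x": 0.67, "z": -0.15}, {"x": 0.67, "z": -0.2}, {"x": 0.67, "z": -0.25}, {"x": 0.67, "z": -0.25}, {"x": 0.67, "z": -0.25}]'

```text
invalid input
```

```bash
cat > c.py <<'E'
from h import *
import sys
np.set_printoptions(precision=4,suppress=True)
st=arm.state(); im=arm.snapshot("wrist"); cv2.imwrite(f"pics/{sys.argv[1]}.png",im); KT=cam("wrist",st)
print(st["clock"],st["tool_pos"],R.from_rotvec(st["tool_rot"]).as_matrix()[:,1],st["ft_force"],st["finger_gap"],KT[1][:3,3])
for a in sys.argv[2:]:
    t,z=a.split(":")
    for q in arm.landmark_of("wrist",t)[:3]: print(t,np.round(q["location"],1),round(q["score"],2),atz("wrist",q["location"],float(z),KT),[np.round(x,4).tolist() for x in ray("wrist",q["location"],KT)])
E
python3 c.py w1 back_center:.004
python3 - <<'E'
from h import *
print(arm.camera_params("wrist"))
E
```

```text
0.8 [0.1276 0.5606 0.2453] [ 0.2219  0.9751 -0.0001] [-0.3356  0.6584  0.1519] 1.0007583235791098 [0.0583 0.5763 0.3735]
back_center [174.1 344.2] 0.74 [0.3737 0.3744 0.004 ] [[0.0583, 0.5763, 0.3735], [0.5995, -0.3839, -0.7023]]
{'mtx': array([[284.72910937,   0.        , 253.72779258],
       [  0.        , 284.72910937, 197.09464135],
       [  0.        ,   0.        ,   1.        ]]), 'T_tool_cam': array([[ 7.98959718e-04, -9.59814146e-01, -2.80635291e-01,
         7.10577864e-02],
       [ 9.99999329e-01,  1.00211312e-03, -5.80408712e-04,
        -5.56737032e-05],
       [ 8.38312800e-04, -2.80634639e-01,  9.59814303e-01,
        -1.28219595e-01],
       [ 0.00000000e+00,  0.00000000e+00,  0.00000000e+00,
         1.00000000e+00]])}
```

The rows probably need all six keys, so I'll fill them in.

>>> apply_moves --deltas '[{"x": 0.15, "y": -0.1, "z": 0, "ax": 0, "ay": 0, "az": -0.03}, {"x": 0.35, "y": -0.2, "z": 0, "ax": 0, "ay": 0, "az": -0.07}, {"x": 0.6, "y": -0.35, "z": 0, "ax": 0, "ay": 0, "az": -0.12}, {"x": 0.8, "y": -0.5, "z": 0, "ax": 0, "ay": 0, "az": -0.17}, {"x": 0.95, "y": -0.6, "z": 0, "ax": 0, "ay": 0, "az": -0.2}, {"x": 1, "y": -0.7, "z": 0, "ax": 0, "ay": 0, "az": -0.24}, {"x": 1, "y": -0.8, "z": 0, "ax": 0, "ay": 0, "az": -0.28}, {"x": 1, "y": -0.9, "z": 0, "ax": 0, "ay": 0, "az": -0.31}, {"x": 1, "y": -1, "z": 0, "ax": 0, "ay": 0, "az": -0.335}, {"x": 1, "y": -1, "z": 0, "ax": 0, "ay": 0, "az": -0.335}]' --hand -1 --squeeze 25

```text
clock: 2.15
tool_pos: [0.3277, 0.3599, 0.2456]
tool_rot: [1.873, 2.522, 0.001]
ft_force: [0.7, -0.1, -0.3]
finger_gap: 0.998
```

>>> apply_moves --deltas '[{"x": 0.2, "y": 0, "z": 0, "ax": 0, "ay": 0, "az": 0}, {"x": 0.4, "y": 0, "z": 0, "ax": 0, "ay": 0, "az": 0}, {"x": 0.55, "y": 0, "z": 0, "ax": 0, "ay": 0, "az": 0}, {"x": 0.62, "y": 0, "z": -0.05, "ax": 0, "ay": 0, "az": 0}, {"x": 0.67, "y": 0, "z": -0.1, "ax": 0, "ay": 0, "az": 0}, {"x": 0.67, "y": 0, "z": -0.15, "ax": 0, "ay": 0, "az": 0}, {"x": 0.67, "y": 0, "z": -0.2, "ax": 0, "ay": 0, "az": 0}, {"x": 0.67, "y": 0, "z": -0.25, "ax": 0, "ay": 0, "az": 0}, {"x": 0.67, "y": 0, "z": -0.25, "ax": 0, "ay": 0, "az": 0}, {"x": 0.67, "y": 0, "z": -0.25, "ax": 0, "ay": 0, "az": 0}]'

```text
clock: 3.4
tool_pos: [0.4616, 0.3607, 0.1956]
tool_rot: [1.871, 2.523, 0.001]
ft_force: [0.2, 0.2, 0.6]
finger_gap: 0.999
```

```bash
python3 c.py w2 back_center:.004
```

```text
3.4 [0.4616 0.3607 0.1956] [0.9569 0.2904 0.0004] [0.2442 0.1762 0.5816] 0.9986824745504813 [0.4411 0.4288 0.3239]
back_center [256.6 187.1] 0.84 [0.4681 0.3517 0.004 ] [[0.4411, 0.4288, 0.3239], [0.0817, -0.2336, -0.9689]]
back_center [257.5 267.8] 0.66 [0.5    0.2516 0.004 ] [[0.4411, 0.4288, 0.3239], [0.1592, -0.4785, -0.8636]]
back_center [180.8 144.7] 0.6 [0.3732 0.3736 0.004 ] [[0.4411, 0.4288, 0.3239], [-0.2046, -0.1665, -0.9646]]
```

>>> apply_moves --deltas '[{"x": 0.03, "y": -0.045, "z": -0.1, "ax": 0, "ay": 0, "az": 0}, {"x": 0.03, "y": -0.045, "z": -0.2, "ax": 0, "ay": 0, "az": 0}, {"x": 0.03, "y": -0.045, "z": -0.3, "ax": 0, "ay": 0, "az": 0}, {"x": 0.03, "y": -0.045, "z": -0.4, "ax": 0, "ay": 0, "az": 0}, {"x": 0.03, "y": -0.045, "z": -0.45, "ax": 0, "ay": 0, "az": 0}, {"x": 0.03, "y": -0.045, "z": -0.5, "ax": 0, "ay": 0, "az": 0}, {"x": 0.03, "y": -0.045, "z": -0.5, "ax": 0, "ay": 0, "az": 0}, {"x": 0.03, "y": -0.045, "z": -0.5, "ax": 0, "ay": 0, "az": 0}, {"x": 0.03, "y": -0.045, "z": -0.5, "ax": 0, "ay": 0, "az": 0}, {"x": 0.03, "y": -0.045, "z": -0.5, "ax": 0, "ay": 0, "az": 0}]' --hand -0.6

```text
clock: 4.75
tool_pos: [0.4677, 0.3517, 0.0956]
tool_rot: [1.871, 2.523, 0.001]
ft_force: [0.2, 0.4, 0.6]
finger_gap: 0.8
```

```bash
python3 c.py w3 back_center:.004
python3 - <<'E'
from h import *
a=(np.array([.4411,.4288,.3239]),np.array([.0817,-.2336,-.9689]))
st=arm.state();KT=cam("wrist",st)
im=cv2.imread("pics/w3.png")
q=arm.regions_of("wrist","back_center")[0]; ys,xs=np.nonzero(q["mask"]); (c,ax,an)=cv2.fitEllipse(cv2.convexHull(np.c_[xs,ys].astype(np.int32)))
print(q["score"],q["bbox"],c,ax,atz("wrist",c,.008,KT))
print(tri([a,ray("wrist",c,KT)]),tri([ray("side",(222.6,295)),ray("wrist",c,KT)]))
E
```

```text
4.75 [0.4677 0.3517 0.0956] [0.9569 0.2903 0.0004] [0.174  0.3679 0.6138] 0.8000661218089362 [0.4472 0.4198 0.2238]
back_center [252.  316.9] 0.7 [0.4978 0.2481 0.004 ] [[0.4472, 0.4198, 0.2238], [0.1784, -0.6056, -0.7755]]
back_center [255.  205.1] 0.65 [0.4689 0.352  0.004 ] [[0.4472, 0.4198, 0.2238], [0.094, -0.2934, -0.9514]]
back_center [144.3 145. ] 0.62 [0.374  0.3735 0.004 ] [[0.4472, 0.4198, 0.2238], [-0.31, -0.1959, -0.9303]]
0.92 [107.5, 107.8, 178.3, 182.9] (141.13275146484375, 143.87265014648438) (69.66815948486328, 76.81321716308594) [0.3728138  0.37446449 0.008     ]
(array([0.44916418, 0.41424484, 0.23263701]), [0.0073, 0.0073]) (array([0.42324749, 0.40466325, 0.1548628 ]), [0.0006, 0.0006])
```

View pics/w3.png

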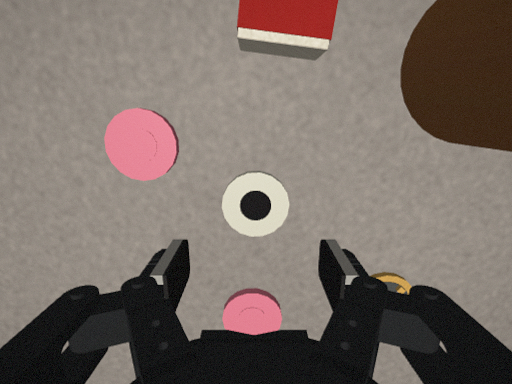

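The wrist view shows the white disc at (255.5,205), centred between the fingers at columns 188 and 320. I'll descend to just above it, pre-closed to about 60 mm.

>>> apply_moves --deltas '[{"x": 0.005, "y": 0, "z": -0.1, "ax": 0, "ay": 0, "az": 0}, {"x": 0.005, "y": 0, "z": -0.2, "ax": 0, "ay": 0, "az": 0}, {"x": 0.005, "y": 0, "z": -0.28, "ax": 0, "ay": 0, "az": 0}, {"x": 0.005, "y": 0, "z": -0.33, "ax": 0, "ay": 0, "az": 0}, {"x": 0.005, "y": 0, "z": -0.36, "ax": 0, "ay": 0, "az": 0}, {"x": 0.005, "y": 0, "z": -0.37, "ax": 0, "ay": 0, "az": 0}, {"x": 0.005, "y": 0, "z": -0.38, "ax": 0, "ay": 0, "az": 0}, {"x": 0.005, "y": 0, "z": -0.39, "ax": 0, "ay": 0, "az": 0}, {"x": 0.005, "y": 0, "z": -0.395, "ax": 0, "ay": 0, "az": 0}, {"x": 0.005, "y": 0, "z": -0.395, "ax": 0, "ay": 0, "az": 0}]' --hand -0.44

```text
clock: 6.15
tool_pos: [0.4686, 0.3516, 0.0163]
tool_rot: [-1.871, -2.523, 0.0]
ft_force: [-0.5, 0.2, -0.1]
finger_gap: 0.717
```

>>> apply_moves --deltas '[{"x": 0, "y": 0, "z": -0.005, "ax": 0, "ay": 0, "az": 0}, {"x": 0, "y": 0, "z": -0.01, "ax": 0, "ay": 0, "az": 0}, {"x": 0, "y": 0, "z": -0.015, "ax": 0, "ay": 0, "az": 0}, {"x": 0, "y": 0, "z": -0.018, "ax": 0, "ay": 0, "az": 0}, {"x": 0, "y": 0, "z": -0.02, "ax": 0, "ay": 0, "az": 0}, {"x": 0, "y": 0, "z": -0.02, "ax": 0, "ay": 0, "az": 0}, {"x": 0, "y": 0, "z": -0.02, "ax": 0, "ay": 0, "az": 0}, {"x": 0, "y": 0, "z": -0.02, "ax": 0, "ay": 0, "az": 0}, {"x": 0, "y": 0, "z": -0.02, "ax": 0, "ay": 0, "az": 0}, {"x": 0, "y": 0, "z": -0.02, "ax": 0, "ay": 0, "az": 0}]'

```text
clock: 7.4
tool_pos: [0.4686, 0.3516, 0.0123]
tool_rot: [-1.871, -2.523, 0.0]
ft_force: [-0.1, 1.1, 0.1]
finger_gap: 0.719
```

>>> apply_moves --deltas '[{"x": 0, "y": 0, "z": -0.002, "ax": 0, "ay": 0, "az": 0}, {"x": 0, "y": 0, "z": -0.004, "ax": 0, "ay": 0, "az": 0}, {"x": 0, "y": 0, "z": -0.006, "ax": 0, "ay": 0, "az": 0}, {"x": 0, "y": 0, "z": -0.008, "ax": 0, "ay": 0, "az": 0}, {"x": 0, "y": 0, "z": -0.01, "ax": 0, "ay": 0, "az": 0}, {"x": 0, "y": 0, "z": -0.01, "ax": 0, "ay": 0, "az": 0}, {"x": 0, "y": 0, "z": -0.01, "ax": 0, "ay": 0, "az": 0}, {"x": 0, "y": 0, "z": -0.01, "ax": 0, "ay": 0, "az": 0}, {"x": 0, "y": 0, "z": -0.01, "ax": 0, "ay": 0, "az": 0}, {"x": 0, "y": 0, "z": -0.01, "ax": 0, "ay": 0, "az": 0}]'

```text
clock: 8.65
tool_pos: [0.4686, 0.3516, 0.0103]
tool_rot: [-1.871, -2.523, 0.0]
ft_force: [0.6, -0.9, 0.9]
finger_gap: 0.721
```

```bash
python3 c.py w4
```

```text
8.65 [0.4686 0.3516 0.0103] [ 0.9569  0.2903 -0.0001] [ 0.553  -0.9236  0.938 ] 0.721306588500315 [0.4481 0.4197 0.1385]
```

View pics/w4.png

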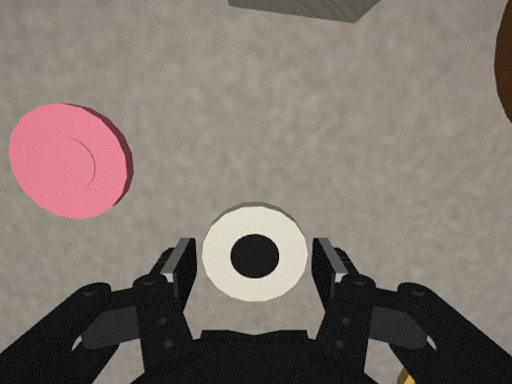

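The disc centre shows at (255,254), about 3 mm towards +y of the pad centre. The pad tips appear to be at z of about 2.7 mm. I'll shift, raise 1 mm and close.

>>> apply_moves --deltas '[{"x": -0.004, "y": 0.014, "z": 0.005, "ax": 0, "ay": 0, "az": 0}, {"x": -0.004, "y": 0.014, "z": 0.005, "ax": 0, "ay": 0, "az": 0}, {"x": -0.004, "y": 0.014, "z": 0.005, "ax": 0, "ay": 0, "az": 0}, {"x": -0.004, "y": 0.014, "z": 0.005, "ax": 0, "ay": 0, "az": 0}, {"x": -0.004, "y": 0.014, "z": 0.005, "ax": 0, "ay": 0, "az": 0}, {"x": -0.004, "y": 0.014, "z": 0.005, "ax": 0, "ay": 0, "az": 0}, {"x": -0.004, "y": 0.014, "z": 0.005, "ax": 0, "ay": 0, "az": 0}, {"x": -0.004, "y": 0.014, "z": 0.005, "ax": 0, "ay": 0, "az": 0}, {"x": -0.004, "y": 0.014, "z": 0.005, "ax": 0, "ay": 0, "az": 0}, {"x": -0.004, "y": 0.014, "z": 0.005, "ax": 0, "ay": 0, "az": 0}]'

```text
clock: 9.95
tool_pos: [0.4678, 0.3544, 0.0113]
tool_rot: [-1.871, -2.523, 0.0]
ft_force: [0.5, -0.3, -0.5]
finger_gap: 0.723
```

>>> apply_moves --deltas '[{"x": 0, "y": 0, "z": 0, "ax": 0, "ay": 0, "az": 0}, {"x": 0, "y": 0, "z": 0, "ax": 0, "ay": 0, "az": 0}, {"x": 0, "y": 0, "z": 0, "ax": 0, "ay": 0, "az": 0}, {"x": 0, "y": 0, "z": 0, "ax": 0, "ay": 0, "az": 0}, {"x": 0, "y": 0, "z": 0, "ax": 0, "ay": 0, "az": 0}, {"x": 0, "y": 0, "z": 0, "ax": 0, "ay": 0, "az": 0}, {"x": 0, "y": 0, "z": 0, "ax": 0, "ay": 0, "az": 0}, {"x": 0, "y": 0, "z": 0.01, "ax": 0, "ay": 0, "az": 0}, {"x": 0, "y": 0, "z": 0.03, "ax": 0, "ay": 0, "az": 0}, {"x": 0, "y": 0, "z": 0.06, "ax": 0, "ay": 0, "az": 0}]' --hand 0.3 --squeeze 25

```text
clock: 11.2
tool_pos: [0.4678, 0.3544, 0.0235]
tool_rot: [-1.871, -2.523, 0.0]
ft_force: [-0.7, 0.1, 0.5]
finger_gap: 0.619
```

```bash
python3 c.py w5 back_center:.02
```

```text
11.2 [0.4678 0.3544 0.0235] [ 0.9569  0.2903 -0.0003] [-0.6766  0.122   0.5049] 0.6193035743660477 [0.4473 0.4225 0.1517]
back_center [255.9 255.7] 0.79 [0.4687 0.3559 0.02  ] [[0.4473, 0.4225, 0.1517], [0.1431, -0.4467, -0.8832]]
back_center [ 92.5 162.2] 0.76 [0.3818 0.3799 0.02  ] [[0.4473, 0.4225, 0.1517], [-0.428, -0.2783, -0.8598]]
```

View pics/w5.png

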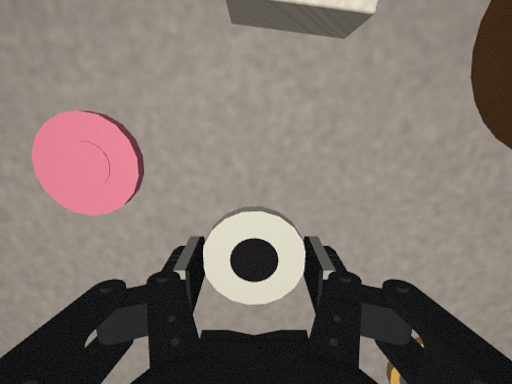

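The disc is held, gap 0.619, centred in the pads with its top face at (255,258). Next I carry it to the die.

>>> apply_moves --deltas '[{"x": 0, "y": 0, "z": 0.15, "ax": 0, "ay": 0, "az": 0}, {"x": 0, "y": 0, "z": 0.35, "ax": 0, "ay": 0, "az": 0}, {"x": 0, "y": -0.08, "z": 0.5, "ax": 0, "ay": 0, "az": 0}, {"x": 0.05, "y": -0.2, "z": 0.62, "ax": 0, "ay": 0, "az": 0}, {"x": 0.1, "y": -0.35, "z": 0.7, "ax": 0, "ay": 0, "az": 0}, {"x": 0.15, "y": -0.5, "z": 0.73, "ax": 0, "ay": 0, "az": 0}, {"x": 0.2, "y": -0.65, "z": 0.73, "ax": 0, "ay": 0, "az": 0}, {"x": 0.25, "y": -0.8, "z": 0.73, "ax": 0, "ay": 0, "az": 0}, {"x": 0.3, "y": -0.92, "z": 0.73, "ax": 0, "ay": 0, "az": 0}, {"x": 0.33, "y": -1, "z": 0.73, "ax": 0, "ay": 0, "az": 0}]'

```text
clock: 12.55
tool_pos: [0.5342, 0.1534, 0.1693]
tool_rot: [-1.872, -2.523, -0.0]
ft_force: [-0.6, 0.4, -0.2]
finger_gap: 0.613
```

>>> apply_moves --deltas '[{"x": 0.05, "y": -0.12, "z": 0, "ax": 0, "ay": 0, "az": 0}, {"x": 0.1, "y": -0.27, "z": 0, "ax": 0, "ay": 0, "az": 0}, {"x": 0.15, "y": -0.42, "z": 0, "ax": 0, "ay": 0, "az": 0}, {"x": 0.2, "y": -0.57, "z": 0, "ax": 0, "ay": 0, "az": 0}, {"x": 0.25, "y": -0.72, "z": 0, "ax": 0, "ay": 0, "az": 0}, {"x": 0.27, "y": -0.84, "z": 0, "ax": 0, "ay": 0, "az": 0}, {"x": 0.29, "y": -0.93, "z": 0, "ax": 0, "ay": 0, "az": 0}, {"x": 0.3, "y": -1, "z": 0, "ax": 0, "ay": 0, "az": 0}, {"x": 0.3, "y": -1, "z": 0, "ax": 0, "ay": 0, "az": 0}, {"x": 0.3, "y": -1, "z": 0, "ax": 0, "ay": 0, "az": 0}]'

```text
clock: 13.8
tool_pos: [0.5937, -0.045, 0.1693]
tool_rot: [-1.871, -2.524, -0.0]
ft_force: [0.5, 0.1, -0.7]
finger_gap: 0.615
```

```bash
python3 c.py w6 die_seat:.052 plate_knob:.049
```

```text
13.8 [ 0.5937 -0.045   0.1693] [ 0.9568  0.2906 -0.    ] [ 0.5112  0.1333 -0.7269] 0.6147877784368758 [0.5732 0.0231 0.2975]
plate_knob [244.7 150.4] 0.72 [ 0.5746 -0.0085  0.049 ] [[0.5732, 0.0231, 0.2975], [0.0053, -0.1259, -0.992]]
```

>>> apply_moves --deltas '[{"x": 0, "y": -0.05, "z": 0, "ax": 0, "ay": 0, "az": 0}, {"x": 0, "y": -0.1, "z": 0, "ax": 0, "ay": 0, "az": 0}, {"x": 0, "y": -0.15, "z": 0, "ax": 0, "ay": 0, "az": 0}, {"x": 0, "y": -0.2, "z": 0, "ax": 0, "ay": 0, "az": 0}, {"x": 0, "y": -0.25, "z": 0, "ax": 0, "ay": 0, "az": 0}, {"x": 0, "y": -0.28, "z": 0, "ax": 0, "ay": 0, "az": 0}, {"x": 0, "y": -0.3, "z": 0, "ax": 0, "ay": 0, "az": 0}, {"x": 0, "y": -0.31, "z": 0, "ax": 0, "ay": 0, "az": 0}, {"x": 0, "y": -0.31, "z": 0, "ax": 0, "ay": 0, "az": 0}, {"x": 0, "y": -0.31, "z": 0, "ax": 0, "ay": 0, "az": 0}]'

```text
clock: 15.2
tool_pos: [0.5938, -0.1074, 0.1693]
tool_rot: [-1.871, -2.524, 0.0]
ft_force: [0.1, -0.3, -0.4]
finger_gap: 0.613
```

```bash
python3 c.py w7 die_seat:.052 plate_knob:.049
```

```text
15.2 [ 0.5938 -0.1074  0.1693] [ 0.9569  0.2906 -0.    ] [ 0.0856 -0.326  -0.3966] 0.6129331033890014 [ 0.5733 -0.0393  0.2975]
die_seat [260.5 191.9] 0.68 [ 0.5986 -0.1017  0.052 ] [[0.5733, -0.0393, 0.2975], [0.0992, -0.2454, -0.9643]]
plate_knob [264.3  76.8] 0.89 [ 0.5731 -0.0094  0.049 ] [[0.5733, -0.0393, 0.2975], [-0.0009, 0.1192, -0.9929]]
```

View pics/w7.png

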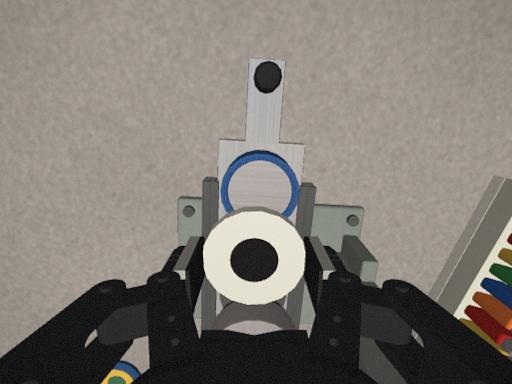

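The wrist view shows the blue die rim centred near (260,190) and the knob at (267,77), with the held disc partly covering the lower rim. I'll fit the rim by colour.

```bash
cat > d.py <<'E'
from h import *
from scipy.optimize import least_squares
import sys
np.set_printoptions(precision=4,suppress=True)
def rim(im,KT,name,rmax=240):
    hsv=cv2.cvtColor(im,cv2.COLOR_BGR2HSV); m=cv2.inRange(hsv,(100,120,60),(125,255,255)); m[rmax:]=0
    n,l,s,_=cv2.connectedComponentsWithStats(m); m=(l==1+np.argmax(s[1:,4]))
    return np.argwhere(m)[:,::-1]
if __name__=="__main__":
    st=arm.state(); KT=cam("wrist",st); im=arm.snapshot("wrist")
    p=rim(im,KT,"wrist"); h=cv2.convexHull(p.astype(np.int32))[:,0]
    h=h[(h[:,1]<195)]   # outer edge, upper arc
    P=np.array([atz("wrist",q,.056,KT)[:2] for q in h+0.0])
    f=least_squares(lambda v:np.hypot(*(P-v[:2]).T)-v[2],[.595,-.105,.035],loss="soft_l1",f_scale=.001)
    print(len(P),f.x,np.abs(f.fun).max())
    f=least_squares(lambda v:np.hypot(*(P-v[:2]).T)-.035,[.595,-.105],loss="soft_l1",f_scale=.001); print("fixed r",f.x)
    # held disc
    dz=st["tool_pos"][2]-.0113
    q=arm.regions_of("wrist","back_center")
    for c in q[:2]:
        k=cv2.convexHull(np.argwhere(c["mask"])[:,::-1].astype(np.int32))[:,0]; P=np.array([atz("wrist",x,dz+.008,KT)[:2] for x in k+0.])
        g=least_squares(lambda v:np.hypot(*(P-v[:2]).T)-v[2],[*st["tool_pos"][:2],.027],loss="soft_l1",f_scale=.001); print("disc",c["score"],c["bbox"],g.x,st["tool_pos"])
    print(np.argwhere(cv2.inRange(cv2.cvtColor(im,cv2.COLOR_BGR2HSV),(0,0,0),(180,255,50))[50:110,240:300]).mean(0)[::-1]+[240,50])
E
python3 d.py
```

```text
15 [ 0.596  -0.0979  0.0329] 0.0011820988386968823
fixed r [ 0.5967 -0.1006]
disc 0.9 [204.1, 208.8, 301.2, 305.3] [ 0.5937 -0.1076  0.0272] [ 0.5938 -0.1074  0.1693]
[267.2496  76.5408]
```

>>> apply_moves --deltas '[{"x": 0.016, "y": 0.035, "z": -0.05, "ax": 0, "ay": 0, "az": 0}, {"x": 0.016, "y": 0.035, "z": -0.12, "ax": 0, "ay": 0, "az": 0}, {"x": 0.016, "y": 0.035, "z": -0.2, "ax": 0, "ay": 0, "az": 0}, {"x": 0.016, "y": 0.035, "z": -0.27, "ax": 0, "ay": 0, "az": 0}, {"x": 0.016, "y": 0.035, "z": -0.33, "ax": 0, "ay": 0, "az": 0}, {"x": 0.016, "y": 0.035, "z": -0.38, "ax": 0, "ay": 0, "az": 0}, {"x": 0.016, "y": 0.035, "z": -0.4, "ax": 0, "ay": 0, "az": 0}, {"x": 0.016, "y": 0.035, "z": -0.4, "ax": 0, "ay": 0, "az": 0}, {"x": 0.016, "y": 0.035, "z": -0.4, "ax": 0, "ay": 0, "az": 0}, {"x": 0.016, "y": 0.035, "z": -0.4, "ax": 0, "ay": 0, "az": 0}]'

```text
clock: 16.7
tool_pos: [0.5972, -0.1006, 0.0897]
tool_rot: [1.871, 2.523, 0.0]
ft_force: [-0.3, -0.3, -0.4]
finger_gap: 0.612
```

```bash
sed -i 's/<195/<225/' d.py; python3 c.py w8; python3 d.py
```

```text
16.7 [ 0.5972 -0.1006  0.0897] [0.9569 0.2903 0.0004] [-0.264  -0.3014 -0.4005] 0.6117081228646916 [ 0.5766 -0.0325  0.2179]
20 [ 0.5951 -0.0946  0.0318] 0.001617483937773341
fixed r [ 0.5959 -0.0982]
disc 0.76 [202.3, 205.9, 305.8, 305.8] [ 0.5974 -0.1008  0.0274] [ 0.5972 -0.1006  0.0896]
[264.3484  69.6259]
```

View pics/w8.png

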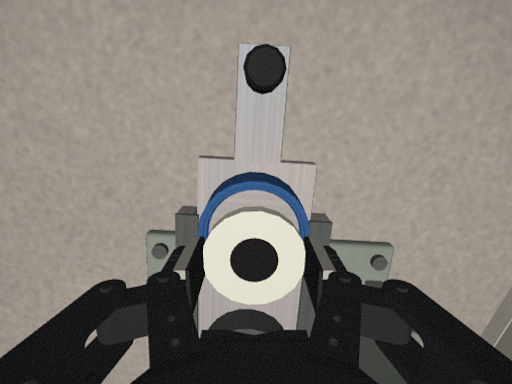

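The rim's dark outer wall at rows 173-182 biased that fit. I'll use only the brighter flat top.

```bash
cat > e.py <<'E'
from h import *
from scipy.optimize import least_squares
np.set_printoptions(precision=4,suppress=True)
st=arm.state(); KT=cam("wrist",st); im=arm.snapshot("wrist")
hsv=cv2.cvtColor(im,cv2.COLOR_BGR2HSV)
print([tuple(int(v) for v in hsv[r,254]) for r in range(168,206,2)])
b=cv2.inRange(hsv,(100,120,40),(125,255,255))>0; b[250:]=0
V=hsv[...,2].astype(float); v=V[b]; t,_=cv2.threshold(v.astype(np.uint8),0,255,cv2.THRESH_OTSU); print("otsu",t)
top=b&(V>t); ys,xs=np.nonzero(top)
P=np.array([atz("wrist",(x,y),.056,KT)[:2] for x,y in zip(xs,ys)])
# annulus between r 31.5 and 35 mm: mean radius 33.25
f=least_squares(lambda c:np.hypot(*(P-c[:2]).T)-.03325,[.596,-.1],loss="soft_l1",f_scale=.001); r=np.hypot(*(P-f.x).T)
print("annulus",len(P),f.x,np.percentile(r,[2,50,98]))
f3=least_squares(lambda c:np.hypot(*(P-c[:2]).T)-c[2],[.596,-.1,.033],loss="soft_l1",f_scale=.001); print(f3.x)
E
python3 e.py
```

```text
[(17, 13, 181), (22, 15, 181), (120, 13, 122), (106, 168, 70), (107, 162, 71), (107, 153, 70), (106, 156, 75), (107, 161, 141), (108, 166, 140), (106, 167, 128), (107, 158, 140), (110, 33, 154), (13, 19, 184), (12, 19, 178), (14, 16, 173), (10, 18, 172), (16, 19, 179), (15, 17, 179), (16, 19, 175)]
otsu 104.0
annulus 1413 [ 0.5979 -0.1031] [0.0295 0.033  0.0358]
[ 0.5973 -0.1009  0.0315]
```

>>> apply_moves --deltas '[{"x": 0.003, "y": -0.01, "z": -0.02, "ax": 0, "ay": 0, "az": 0}, {"x": 0.003, "y": -0.01, "z": -0.04, "ax": 0, "ay": 0, "az": 0}, {"x": 0.003, "y": -0.01, "z": -0.06, "ax": 0, "ay": 0, "az": 0}, {"x": 0.003, "y": -0.01, "z": -0.08, "ax": 0, "ay": 0, "az": 0}, {"x": 0.003, "y": -0.01, "z": -0.09, "ax": 0, "ay": 0, "az": 0}, {"x": 0.003, "y": -0.01, "z": -0.1, "ax": 0, "ay": 0, "az": 0}, {"x": 0.003, "y": -0.01, "z": -0.105, "ax": 0, "ay": 0, "az": 0}, {"x": 0.003, "y": -0.01, "z": -0.11, "ax": 0, "ay": 0, "az": 0}, {"x": 0.003, "y": -0.01, "z": -0.115, "ax": 0, "ay": 0, "az": 0}, {"x": 0.003, "y": -0.01, "z": -0.115, "ax": 0, "ay": 0, "az": 0}]'

```text
clock: 18.15
tool_pos: [0.5977, -0.1026, 0.0665]
tool_rot: [1.871, 2.523, -0.0]
ft_force: [-0.9, 0.0, 3.4]
finger_gap: 0.615
```

```bash
python3 c.py w9; python3 d.py | grep disc; python3 e.py
python3 - <<'E'
import cv2
im=cv2.imread("pics/w9.png"); cv2.imwrite("pics/w9c.png",cv2.resize(im[140:320,160:350],None,fx=3,fy=3))
E
```

```text
18.15 [ 0.5977 -0.1026  0.0665] [0.9569 0.2904 0.0001] [-0.8554  0.0005  3.3765] 0.6148819483315359 [ 0.5772 -0.0345  0.1947]
disc 0.67 [199.6, 208.7, 305.8, 305.0] [ 0.5974 -0.1027  0.0276] [ 0.5977 -0.1026  0.0666]
[(15, 17, 183), (15, 14, 181), (15, 19, 184), (14, 15, 184), (120, 13, 122), (107, 146, 70), (109, 140, 73), (110, 138, 74), (107, 179, 67), (108, 158, 63), (107, 154, 129), (107, 159, 146), (108, 158, 139), (107, 160, 140), (107, 170, 138), (14, 23, 167), (14, 21, 181), (8, 16, 173), (15, 15, 172)]
otsu 103.0
annulus 1549 [ 0.5979 -0.103 ] [0.03   0.0331 0.0357]
[ 0.5973 -0.101   0.0316]
```

View pics/w9c.png

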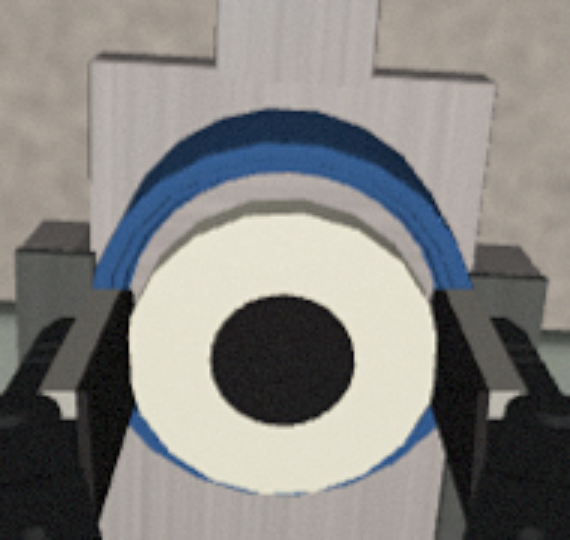

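At z = 0.0665 there's light contact (3.4 N), with the tips on the rim. The crop shows the floor strip wide on the +y side and barely any rim on the -y side, so the disc is about 1.5-2 mm too far towards -y. I'll lift slightly, shift and release.

>>> apply_moves --deltas '[{"x": 0, "y": 0, "z": 0.002, "ax": 0, "ay": 0, "az": 0}, {"x": 0, "y": 0, "z": 0.003, "ax": 0, "ay": 0, "az": 0}, {"x": -0.001, "y": 0.004, "z": 0.003, "ax": 0, "ay": 0, "az": 0}, {"x": -0.002, "y": 0.008, "z": 0.003, "ax": 0, "ay": 0, "az": 0}, {"x": -0.002, "y": 0.008, "z": 0.002, "ax": 0, "ay": 0, "az": 0}, {"x": -0.002, "y": 0.008, "z": 0.002, "ax": 0, "ay": 0, "az": 0}, {"x": -0.002, "y": 0.008, "z": 0.002, "ax": 0, "ay": 0, "az": 0}, {"x": -0.002, "y": 0.008, "z": 0.002, "ax": 0, "ay": 0, "az": 0}, {"x": -0.002, "y": 0.008, "z": 0.002, "ax": 0, "ay": 0, "az": 0}, {"x": -0.002, "y": 0.008, "z": 0.002, "ax": 0, "ay": 0, "az": 0}]'

```text
clock: 19.6
tool_pos: [0.5972, -0.101, 0.0667]
tool_rot: [-1.871, -2.523, 0.0]
ft_force: [-0.2, -0.2, -0.8]
finger_gap: 0.612
```

>>> apply_moves --deltas '[{"x": 0, "y": 0, "z": 0, "ax": 0, "ay": 0, "az": 0}, {"x": 0, "y": 0, "z": 0, "ax": 0, "ay": 0, "az": 0}, {"x": 0, "y": 0, "z": 0, "ax": 0, "ay": 0, "az": 0}, {"x": 0, "y": 0, "z": 0, "ax": 0, "ay": 0, "az": 0}, {"x": 0, "y": 0, "z": 0, "ax": 0, "ay": 0, "az": 0}, {"x": 0, "y": 0, "z": 0.02, "ax": 0, "ay": 0, "az": 0}, {"x": 0, "y": 0, "z": 0.08, "ax": 0, "ay": 0, "az": 0}, {"x": 0, "y": 0, "z": 0.16, "ax": 0, "ay": 0, "az": 0}, {"x": 0, "y": 0, "z": 0.25, "ax": 0, "ay": 0, "az": 0}, {"x": 0, "y": 0, "z": 0.3, "ax": 0, "ay": 0, "az": 0}]' --hand -0.5

```text
clock: 20.85
tool_pos: [0.5977, -0.1011, 0.1286]
tool_rot: [1.87, 2.522, 0.001]
ft_force: [-0.5, 0.4, 0.2]
finger_gap: 0.752
```

```bash
python3 c.py w10 plate_knob:.049 die_seat:.052; python3 e.py
python3 - <<'E'
import cv2
im=cv2.imread("pics/w10.png"); cv2.imwrite("pics/w10c.png",cv2.resize(im[20:300,150:360],None,fx=2,fy=2))
E
```

```text
20.85 [ 0.5977 -0.1011  0.1286] [0.9569 0.2904 0.0015] [-0.5157  0.3894  0.2084] 0.7524906439111055 [ 0.5769 -0.0329  0.2568]
plate_knob [261.7  76.7] 0.93 [ 0.5754 -0.0085  0.049 ] [[0.5769, -0.0329, 0.2568], [-0.0073, 0.1165, -0.9932]]
[(107, 152, 116), (107, 159, 151), (106, 160, 143), (107, 167, 142), (111, 33, 160), (16, 21, 184), (24, 34, 114), (27, 24, 229), (24, 17, 235), (26, 17, 234), (24, 21, 235), (23, 19, 234), (26, 19, 233), (25, 21, 231), (25, 21, 233), (23, 17, 234), (23, 27, 218), (105, 32, 32), (0, 21, 36)]
otsu 108.0
annulus 1527 [ 0.5976 -0.1021] [0.029  0.0319 0.0348]
[ 0.5974 -0.1013  0.0317]
```

View pics/w10c.png

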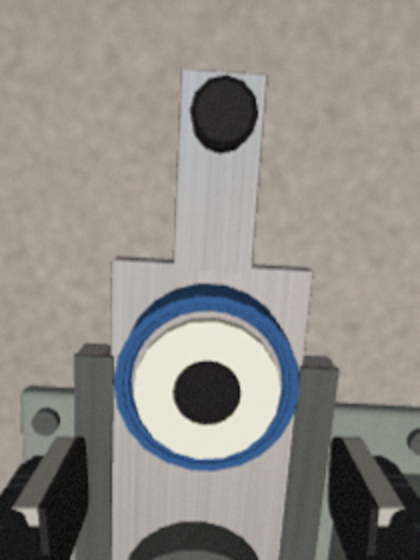

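The disc sits centred and flat in the blue die at crop (207,390). The knob is at (0.575,-0.009), which fits 95 mm from the die, and the plate yaw is about 13.6°. Next: grip the knob.

>>> apply_moves --deltas '[{"x": -0.02, "y": 0.08, "z": 0, "ax": 0, "ay": 0, "az": -0.009}, {"x": -0.05, "y": 0.2, "z": 0, "ax": 0, "ay": 0, "az": -0.018}, {"x": -0.08, "y": 0.33, "z": 0, "ax": 0, "ay": 0, "az": -0.018}, {"x": -0.1, "y": 0.42, "z": 0, "ax": 0, "ay": 0, "az": -0.018}, {"x": -0.112, "y": 0.46, "z": -0.03, "ax": 0, "ay": 0, "az": -0.018}, {"x": -0.112, "y": 0.46, "z": -0.12, "ax": 0, "ay": 0, "az": -0.018}, {"x": -0.112, "y": 0.46, "z": -0.22, "ax": 0, "ay": 0, "az": -0.018}, {"x": -0.112, "y": 0.46, "z": -0.31, "ax": 0, "ay": 0, "az": -0.018}, {"x": -0.112, "y": 0.46, "z": -0.365, "ax": 0, "ay": 0, "az": -0.018}, {"x": -0.112, "y": 0.46, "z": -0.365, "ax": 0, "ay": 0, "az": -0.018}]'

```text
clock: 22.3
tool_pos: [0.5745, -0.0091, 0.0527]
tool_rot: [-1.941, -2.468, 0.001]
ft_force: [-0.8, 0.5, -0.0]
finger_gap: 0.75
```

>>> apply_moves --deltas '[{"x": 0, "y": 0, "z": 0, "ax": 0, "ay": 0, "az": 0}, {"x": 0, "y": 0, "z": 0, "ax": 0, "ay": 0, "az": 0}, {"x": 0, "y": 0, "z": 0, "ax": 0, "ay": 0, "az": 0}, {"x": 0, "y": 0, "z": 0, "ax": 0, "ay": 0, "az": 0}, {"x": 0, "y": 0, "z": 0, "ax": 0, "ay": 0, "az": 0}, {"x": 0, "y": 0, "z": 0, "ax": 0, "ay": 0, "az": 0}, {"x": 0, "y": 0, "z": 0, "ax": 0, "ay": 0, "az": 0}, {"x": 0, "y": 0, "z": 0, "ax": 0, "ay": 0, "az": 0}, {"x": 0, "y": 0, "z": 0, "ax": 0, "ay": 0, "az": 0}, {"x": 0, "y": 0, "z": 0, "ax": 0, "ay": 0, "az": 0}]' --hand 0.7 --squeeze 30

```text
clock: 23.55
tool_pos: [0.5751, -0.009, 0.0544]
tool_rot: [1.941, 2.469, 0.001]
ft_force: [-2.3, 0.5, 7.0]
finger_gap: 0.238
```

>>> apply_moves --deltas '[{"x": 0, "y": 0, "z": 0.012, "ax": 0, "ay": 0, "az": 0}, {"x": 0.01, "y": -0.04, "z": 0.012, "ax": 0, "ay": 0, "az": 0}, {"x": 0.027, "y": -0.11, "z": 0.012, "ax": 0, "ay": 0, "az": 0}, {"x": 0.046, "y": -0.19, "z": 0.012, "ax": 0, "ay": 0, "az": 0}, {"x": 0.065, "y": -0.27, "z": 0.012, "ax": 0, "ay": 0, "az": 0}, {"x": 0.085, "y": -0.35, "z": 0.012, "ax": 0, "ay": 0, "az": 0}, {"x": 0.104, "y": -0.43, "z": 0.012, "ax": 0, "ay": 0, "az": 0}, {"x": 0.118, "y": -0.49, "z": 0.012, "ax": 0, "ay": 0, "az": 0}, {"x": 0.126, "y": -0.52, "z": 0.012, "ax": 0, "ay": 0, "az": 0}, {"x": 0.126, "y": -0.52, "z": 0.012, "ax": 0, "ay": 0, "az": 0}]'

```text
clock: 24.8
tool_pos: [0.5992, -0.1097, 0.0547]
tool_rot: [-1.938, -2.465, -0.005]
ft_force: [-0.1, 26.9, -9.3]
finger_gap: 0.242
```

>>> apply_moves --deltas '[{"x": 0.002, "y": -0.01, "z": 0, "ax": 0, "ay": 0, "az": 0}, {"x": 0.004, "y": -0.015, "z": 0, "ax": 0, "ay": 0, "az": 0}, {"x": 0.005, "y": -0.02, "z": 0, "ax": 0, "ay": 0, "az": 0}, {"x": 0.005, "y": -0.02, "z": 0, "ax": 0, "ay": 0, "az": 0}, {"x": 0.005, "y": -0.02, "z": 0, "ax": 0, "ay": 0, "az": 0}, {"x": 0.005, "y": -0.02, "z": 0, "ax": 0, "ay": 0, "az": 0}, {"x": 0.005, "y": -0.02, "z": 0, "ax": 0, "ay": 0, "az": 0}, {"x": 0.005, "y": -0.02, "z": 0, "ax": 0, "ay": 0, "az": 0}, {"x": 0.005, "y": -0.02, "z": 0, "ax": 0, "ay": 0, "az": 0}, {"x": 0.005, "y": -0.02, "z": 0, "ax": 0, "ay": 0, "az": 0}]'

```text
clock: 26.05
tool_pos: [0.5998, -0.1122, 0.0546]
tool_rot: [-1.935, -2.465, -0.006]
ft_force: [-1.8, 38.5, -6.1]
finger_gap: 0.24
```

The force rose to 38 N after about 106 mm of travel. I'll ease off and look.

>>> apply_moves --deltas '[{"x": -0.003, "y": 0.01, "z": -0.005, "ax": 0, "ay": 0, "az": 0}, {"x": -0.006, "y": 0.022, "z": -0.008, "ax": 0, "ay": 0, "az": 0}, {"x": -0.006, "y": 0.022, "z": -0.008, "ax": 0, "ay": 0, "az": 0}, {"x": -0.006, "y": 0.022, "z": -0.008, "ax": 0, "ay": 0, "az": 0}, {"x": -0.006, "y": 0.022, "z": -0.008, "ax": 0, "ay": 0, "az": 0}, {"x": -0.006, "y": 0.022, "z": -0.008, "ax": 0, "ay": 0, "az": 0}, {"x": -0.006, "y": 0.022, "z": -0.008, "ax": 0, "ay": 0, "az": 0}, {"x": -0.006, "y": 0.022, "z": -0.008, "ax": 0, "ay": 0, "az": 0}, {"x": -0.006, "y": 0.022, "z": -0.008, "ax": 0, "ay": 0, "az": 0}, {"x": -0.006, "y": 0.022, "z": -0.008, "ax": 0, "ay": 0, "az": 0}]'

```text
clock: 27.3
tool_pos: [0.5998, -0.1119, 0.0546]
tool_rot: [-1.941, -2.469, -0.001]
ft_force: [-0.9, 8.0, 2.0]
finger_gap: 0.242
```

```bash
python3 c.py w11 plate_knob:.049
python3 - <<'E'
from h import *
np.set_printoptions(precision=4,suppress=True)
s=arm.snapshot("side"); 
for n in ["plate_knob","die_seat","lever_grip"]:
    print(n,[(np.round(q["location"],1),round(q["score"],2),atz("side",q["location"],.049)) for q in arm.landmark_of("side",n)[:2]])
w=cv2.imread("pics/w11.png"); w2=cv2.resize(w,(400,300)); 
cv2.imwrite("pics/m11.png",np.hstack([cv2.resize(s[110:230,190:350],(400,300),interpolation=cv2.INTER_CUBIC),w2]))
E
```

```text
27.3 [ 0.5998 -0.1119  0.0546] [0.9718 0.2359 0.0002] [-0.8648  8.0488  1.9814] 0.24156263646910497 [ 0.5832 -0.0429  0.1829]
plate_knob [254.3 241.9] 0.95 [ 0.5984 -0.1041  0.049 ] [[0.5832, -0.0429, 0.1829], [0.1027, -0.4134, -0.9047]]
plate_knob [(array([258.8, 191.7]), 0.63, array([ 0.5852, -0.1192,  0.049 ]))]
die_seat []
lever_grip []
```

View pics/m11.png

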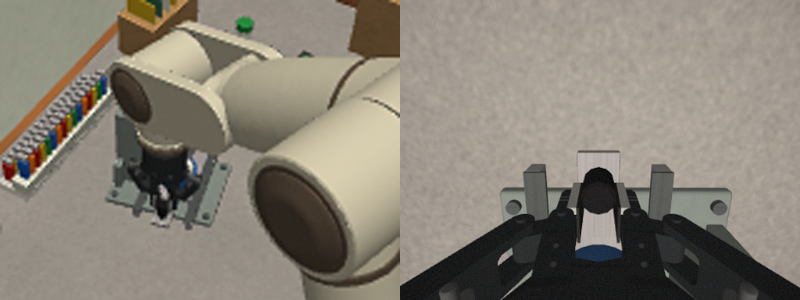

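In the mosaic the knob at (598,197) lies about 8-9 mm behind the pad centre, and rail ends show at (535,165) and (662,165). So the knob slipped in the pads near 97 mm of travel, short of the stop. I'll open, rise and re-measure from clear.

>>> apply_moves --deltas '[{"x": 0, "y": 0, "z": 0, "ax": 0, "ay": 0, "az": 0}, {"x": 0, "y": 0, "z": 0, "ax": 0, "ay": 0, "az": 0}, {"x": 0, "y": 0, "z": 0, "ax": 0, "ay": 0, "az": 0}, {"x": -0.01, "y": 0.04, "z": 0.04, "ax": 0, "ay": 0, "az": 0}, {"x": -0.02, "y": 0.08, "z": 0.12, "ax": 0, "ay": 0, "az": 0}, {"x": -0.03, "y": 0.12, "z": 0.2, "ax": 0, "ay": 0, "az": 0}, {"x": -0.03, "y": 0.12, "z": 0.28, "ax": 0, "ay": 0, "az": 0}, {"x": -0.03, "y": 0.12, "z": 0.3, "ax": 0, "ay": 0, "az": 0}, {"x": -0.03, "y": 0.12, "z": 0.3, "ax": 0, "ay": 0, "az": 0}, {"x": -0.03, "y": 0.12, "z": 0.3, "ax": 0, "ay": 0, "az": 0}]' --hand -0.3

```text
clock: 28.85
tool_pos: [0.5936, -0.0887, 0.1138]
tool_rot: [-1.942, -2.468, 0.001]
ft_force: [-0.0, -0.5, -0.1]
finger_gap: 0.651
```

```bash
python3 c.py w12 plate_knob:.049 die_seat:.052; python3 e.py 2>&1 | tail -3
python3 - <<'E'
import cv2
im=cv2.imread("pics/w12.png"); cv2.imwrite("pics/w12c.png",cv2.resize(im,None,fx=1.5,fy=1.5,interpolation=cv2.INTER_CUBIC))
E
```

```text
28.85 [ 0.5936 -0.0887  0.1138] [ 0.9719  0.2355 -0.0009] [-0.0062 -0.455  -0.1407] 0.6506747559622297 [ 0.5771 -0.0196  0.2421]
plate_knob [255.3 236.4] 0.87 [ 0.5985 -0.1036  0.049 ] [[0.5771, -0.0196, 0.2421], [0.101, -0.3968, -0.9123]]
    f=least_squares(lambda c:np.hypot(*(P-c[:2]).T)-.03325,[.596,-.1],loss="soft_l1",f_scale=.001); r=np.hypot(*(P-f.x).T)
                                        ~^~~~~~
ValueError: operands could not be broadcast together with shapes (0,) (2,)
```

View pics/w12c.png

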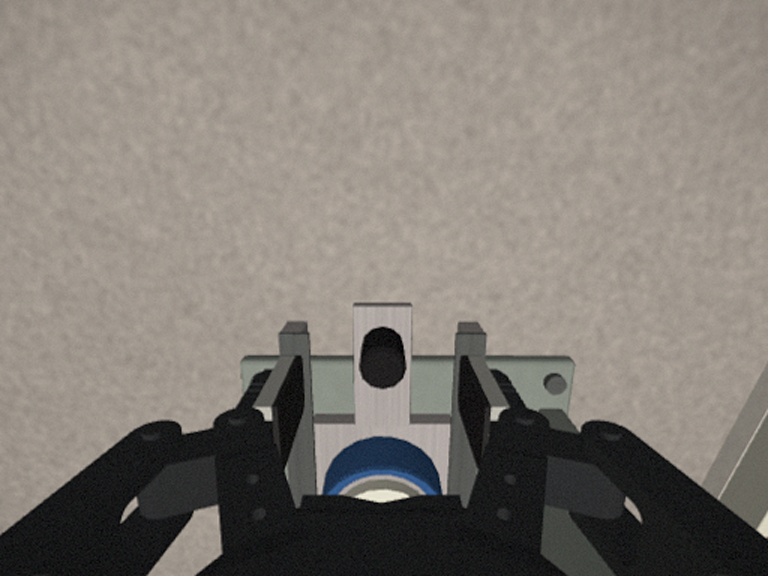

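The knob now stands at (0.5985,-0.1036), 97 mm on. Placing the ram 95 mm beyond it gives (0.621,-0.196), which agrees with the press origin found at the start. So the plate had started about 1 cm in, and the stiff contact was the stop. To confirm, I'll push gently behind the knob with shut fingers.

>>> apply_moves --deltas '[{"x": -0.01, "y": 0.04, "z": 0, "ax": 0, "ay": 0, "az": 0}, {"x": -0.023, "y": 0.095, "z": 0, "ax": 0, "ay": 0, "az": 0}, {"x": -0.023, "y": 0.095, "z": 0, "ax": 0, "ay": 0, "az": 0}, {"x": -0.023, "y": 0.095, "z": -0.02, "ax": 0, "ay": 0, "az": 0}, {"x": -0.023, "y": 0.095, "z": -0.08, "ax": 0, "ay": 0, "az": 0}, {"x": -0.023, "y": 0.095, "z": -0.15, "ax": 0, "ay": 0, "az": 0}, {"x": -0.023, "y": 0.095, "z": -0.22, "ax": 0, "ay": 0, "az": 0}, {"x": -0.023, "y": 0.095, "z": -0.27, "ax": 0, "ay": 0, "az": 0}, {"x": -0.023, "y": 0.095, "z": -0.275, "ax": 0, "ay": 0, "az": 0}, {"x": -0.023, "y": 0.095, "z": -0.275, "ax": 0, "ay": 0, "az": 0}]' --hand 1

```text
clock: 30.3
tool_pos: [0.5894, -0.0696, 0.0597]
tool_rot: [1.942, 2.469, 0.0]
ft_force: [-0.3, 0.5, 0.9]
finger_gap: 0.002
```

>>> apply_moves --deltas '[{"x": 0.004, "y": -0.015, "z": 0, "ax": 0, "ay": 0, "az": 0}, {"x": 0.007, "y": -0.03, "z": 0, "ax": 0, "ay": 0, "az": 0}, {"x": 0.011, "y": -0.045, "z": 0, "ax": 0, "ay": 0, "az": 0}, {"x": 0.014, "y": -0.055, "z": 0, "ax": 0, "ay": 0, "az": 0}, {"x": 0.016, "y": -0.065, "z": 0, "ax": 0, "ay": 0, "az": 0}, {"x": 0.018, "y": -0.07, "z": 0, "ax": 0, "ay": 0, "az": 0}, {"x": 0.018, "y": -0.075, "z": 0, "ax": 0, "ay": 0, "az": 0}, {"x": 0.018, "y": -0.075, "z": 0, "ax": 0, "ay": 0, "az": 0}, {"x": 0.018, "y": -0.075, "z": 0, "ax": 0, "ay": 0, "az": 0}, {"x": 0.018, "y": -0.075, "z": 0, "ax": 0, "ay": 0, "az": 0}]'

```text
clock: 31.55
tool_pos: [0.5925, -0.0831, 0.0594]
tool_rot: [-1.94, -2.468, -0.002]
ft_force: [-3.4, 13.3, 4.9]
finger_gap: -0.001
```

It resists with 13 N at the expected place, against only 2.5 N of plate friction, so the plate is at its stop. Now the lever: back off, rise, and go above the grip, expected near (0.506,-0.224).

>>> apply_moves --deltas '[{"x": -0.01, "y": 0.05, "z": 0, "ax": 0, "ay": 0, "az": 0}, {"x": -0.025, "y": 0.1, "z": 0.05, "ax": 0, "ay": 0, "az": 0}, {"x": -0.025, "y": 0.1, "z": 0.18, "ax": 0, "ay": 0, "az": 0}, {"x": -0.025, "y": 0.1, "z": 0.35, "ax": 0, "ay": 0, "az": 0}, {"x": -0.025, "y": 0.1, "z": 0.52, "ax": 0, "ay": 0, "az": 0}, {"x": -0.025, "y": 0.1, "z": 0.69, "ax": 0, "ay": 0, "az": 0}, {"x": -0.025, "y": 0.1, "z": 0.85, "ax": 0, "ay": 0, "az": 0}, {"x": -0.025, "y": 0.1, "z": 1, "ax": 0, "ay": 0, "az": 0}, {"x": -0.025, "y": 0.1, "z": 1, "ax": 0, "ay": 0, "az": 0}, {"x": -0.025, "y": 0.1, "z": 1, "ax": 0, "ay": 0, "az": 0}]'

```text
clock: 32.8
tool_pos: [0.5875, -0.0642, 0.2593]
tool_rot: [-1.942, -2.469, 0.0]
ft_force: [-0.0, -0.7, -0.6]
finger_gap: -0.002
```

>>> apply_moves --deltas '[{"x": 0, "y": 0, "z": 0.15, "ax": 0, "ay": 0, "az": 0}, {"x": 0, "y": 0, "z": 0.35, "ax": 0, "ay": 0, "az": 0}, {"x": 0, "y": 0, "z": 0.55, "ax": 0, "ay": 0, "az": 0}, {"x": -0.05, "y": -0.1, "z": 0.68, "ax": 0, "ay": 0, "az": 0}, {"x": -0.13, "y": -0.25, "z": 0.72, "ax": 0, "ay": 0, "az": 0}, {"x": -0.23, "y": -0.44, "z": 0.72, "ax": 0, "ay": 0, "az": 0}, {"x": -0.32, "y": -0.61, "z": 0.72, "ax": 0, "ay": 0, "az": 0}, {"x": -0.38, "y": -0.74, "z": 0.72, "ax": 0, "ay": 0, "az": 0}, {"x": -0.41, "y": -0.8, "z": 0.72, "ax": 0, "ay": 0, "az": 0}, {"x": -0.41, "y": -0.8, "z": 0.72, "ax": 0, "ay": 0, "az": 0}]'

```text
clock: 34.05
tool_pos: [0.5057, -0.2247, 0.403]
tool_rot: [-1.943, -2.468, 0.0]
ft_force: [0.9, 0.6, -0.6]
finger_gap: 0.003
```

```bash
python3 c.py w13 lever_grip:.299
python3 - <<'E'
from h import *
np.set_printoptions(precision=4,suppress=True)
st=arm.state();KT=cam("wrist",st)
im=cv2.imread("pics/w13.png"); h=cv2.cvtColor(im,cv2.COLOR_BGR2HSV)
m=cv2.inRange(h,(0,150,60),(6,255,255))|cv2.inRange(h,(174,150,60),(180,255,255))
n,l,s,c=cv2.connectedComponentsWithStats(m); i=1+np.argmax(s[1:,4]); print(s[i],c[i])
ys,xs=np.nonzero(l==i); print("edges by column",[(int(k),int(ys[xs==k].min()),int(ys[xs==k].max())) for k in range(xs.min()+3,xs.max(),15)])
print("red at z.299",atz("wrist",c[i],.299,KT),"tip px",proj("wrist",st["tool_pos"]-np.array([0,0,.014]),KT))
E
```

```text
34.05 [ 0.5057 -0.2247  0.403 ] [ 0.972   0.2349 -0.0006] [ 0.8586  0.6483 -0.5872] 0.0029619740136956787 [ 0.4893 -0.1556  0.5313]
lever_grip [252.4 198.9] 0.94 [ 0.5044 -0.2235  0.299 ] [[0.4893, -0.1556, 0.5313], [0.0622, -0.28, -0.958]]
[ 183  176  135   55 4363] [247.6447 201.0234]
edges by column [(186, 189, 221), (201, 191, 224), (216, 189, 222), (231, 187, 219), (246, 186, 217), (261, 184, 214), (276, 182, 212), (291, 181, 209), (306, 176, 210)]
red at z.299 [ 0.5014 -0.2255  0.299 ] tip px [253.3787 248.5146]
```

The grip net gives (0.5044,-0.2235), within 2 mm of the prediction, and the press geometry agrees. I descend onto the grip, then follow its arc.

>>> apply_moves --deltas '[{"x": -0.003, "y": 0.005, "z": -0.06, "ax": 0, "ay": 0, "az": 0}, {"x": -0.003, "y": 0.005, "z": -0.14, "ax": 0, "ay": 0, "az": 0}, {"x": -0.003, "y": 0.005, "z": -0.22, "ax": 0, "ay": 0, "az": 0}, {"x": -0.003, "y": 0.005, "z": -0.29, "ax": 0, "ay": 0, "az": 0}, {"x": -0.003, "y": 0.005, "z": -0.33, "ax": 0, "ay": 0, "az": 0}, {"x": -0.003, "y": 0.005, "z": -0.35, "ax": 0, "ay": 0, "az": 0}, {"x": -0.003, "y": 0.005, "z": -0.36, "ax": 0, "ay": 0, "az": 0}, {"x": -0.003, "y": 0.005, "z": -0.36, "ax": 0, "ay": 0, "az": 0}, {"x": -0.003, "y": 0.005, "z": -0.36, "ax": 0, "ay": 0, "az": 0}, {"x": -0.003, "y": 0.005, "z": -0.36, "ax": 0, "ay": 0, "az": 0}]'

```text
clock: 35.4
tool_pos: [0.5053, -0.2236, 0.3317]
tool_rot: [1.942, 2.469, -0.0]
ft_force: [0.2, -0.7, 1.1]
finger_gap: -0.002
```

>>> apply_moves --deltas '[{"x": -0.01, "y": -0.002, "z": -0.05, "ax": 0, "ay": 0, "az": 0}, {"x": -0.048, "y": -0.012, "z": -0.13, "ax": 0, "ay": 0, "az": 0}, {"x": -0.07, "y": -0.017, "z": -0.21, "ax": 0, "ay": 0, "az": 0}, {"x": -0.088, "y": -0.021, "z": -0.29, "ax": 0, "ay": 0, "az": 0}, {"x": -0.1, "y": -0.024, "z": -0.37, "ax": 0, "ay": 0, "az": 0}, {"x": -0.105, "y": -0.025, "z": -0.45, "ax": 0, "ay": 0, "az": 0}, {"x": -0.105, "y": -0.025, "z": -0.52, "ax": 0, "ay": 0, "az": 0}, {"x": -0.102, "y": -0.024, "z": -0.57, "ax": 0, "ay": 0, "az": 0}, {"x": -0.098, "y": -0.023, "z": -0.6, "ax": 0, "ay": 0, "az": 0}, {"x": -0.098, "y": -0.023, "z": -0.6, "ax": 0, "ay": 0, "az": 0}]'

```text
clock: 36.65
tool_pos: [0.485, -0.2283, 0.2107]
tool_rot: [-1.942, -2.468, 0.002]
ft_force: [-5.8, -2.7, 8.1]
finger_gap: 0.0
```

>>> apply_moves --deltas '[{"x": 0.002, "y": 0, "z": -0.01, "ax": 0, "ay": 0, "az": 0}, {"x": 0.005, "y": 0.001, "z": -0.02, "ax": 0, "ay": 0, "az": 0}, {"x": 0.006, "y": 0.001, "z": -0.03, "ax": 0, "ay": 0, "az": 0}, {"x": 0.008, "y": 0.002, "z": -0.04, "ax": 0, "ay": 0, "az": 0}, {"x": 0.008, "y": 0.002, "z": -0.045, "ax": 0, "ay": 0, "az": 0}, {"x": 0.008, "y": 0.002, "z": -0.045, "ax": 0, "ay": 0, "az": 0}, {"x": 0.008, "y": 0.002, "z": -0.045, "ax": 0, "ay": 0, "az": 0}, {"x": 0.008, "y": 0.002, "z": -0.045, "ax": 0, "ay": 0, "az": 0}, {"x": 0.008, "y": 0.002, "z": -0.045, "ax": 0, "ay": 0, "az": 0}, {"x": 0.008, "y": 0.002, "z": -0.045, "ax": 0, "ay": 0, "az": 0}]'

```text
clock: 37.9
tool_pos: [0.4863, -0.2281, 0.2029]
tool_rot: [-1.942, -2.469, 0.003]
ft_force: [-13.0, -0.7, 17.9]
finger_gap: -0.003
```

>>> apply_moves --deltas '[{"x": -0.002, "y": 0, "z": -0.003, "ax": 0, "ay": 0, "az": 0}, {"x": -0.004, "y": 0, "z": -0.006, "ax": 0, "ay": 0, "az": 0}, {"x": -0.006, "y": 0, "z": -0.01, "ax": 0, "ay": 0, "az": 0}, {"x": -0.006, "y": 0, "z": -0.01, "ax": 0, "ay": 0, "az": 0}, {"x": -0.006, "y": 0, "z": -0.01, "ax": 0, "ay": 0, "az": 0}, {"x": -0.006, "y": 0, "z": -0.01, "ax": 0, "ay": 0, "az": 0}, {"x": -0.006, "y": 0, "z": -0.01, "ax": 0, "ay": 0, "az": 0}, {"x": -0.006, "y": 0, "z": -0.01, "ax": 0, "ay": 0, "az": 0}, {"x": -0.006, "y": 0, "z": -0.01, "ax": 0, "ay": 0, "az": 0}, {"x": -0.006, "y": 0, "z": -0.01, "ax": 0, "ay": 0, "az": 0}]'

```text
clock: 39.15
tool_pos: [0.4861, -0.2282, 0.2023]
tool_rot: [1.94, 2.467, -0.001]
ft_force: [-8.7, 1.8, 28.7]
finger_gap: 0.001
```

A 2 mm command gave 0.6 mm of motion and 11 N more, so the lever is at its stop with 29 N against the 12 N needed. I'll use the last picture as a check.

Run:
```python
from h import *
np.set_printoptions(precision=4,suppress=True)
st=arm.state();w=arm.snapshot("wrist");s=arm.snapshot("side");t=arm.snapshot("top")
print(st["tool_pos"],st["ft_force"])
KT=cam("wrist",st)
for q in arm.landmark_of("wrist","lever_grip")[:1]: print("grip",q["location"],q["score"],atz("wrist",q["location"],.175,KT))
for q in arm.landmark_of("wrist","plate_knob")[:1]: print("knob",q["location"],q["score"],atz("wrist",q["location"],.049,KT))
z=lambda im,c,r:cv2.resize(im[r-45:r+45,c-60:c+60],(400,300),interpolation=cv2.INTER_CUBIC)
cv2.imwrite("pics/fin.png",np.vstack([np.hstack([cv2.resize(w,(400,300)),z(s,260,180)]),np.hstack([z(s,225,285),z(t,290,185)])]))
```

```text
[ 0.4861 -0.2282  0.2023] [-8.6911  1.8159 28.7236]
knob [400.6, 87.4] 0.76 [ 0.5963 -0.1046  0.049 ]
```

View pics/fin.png

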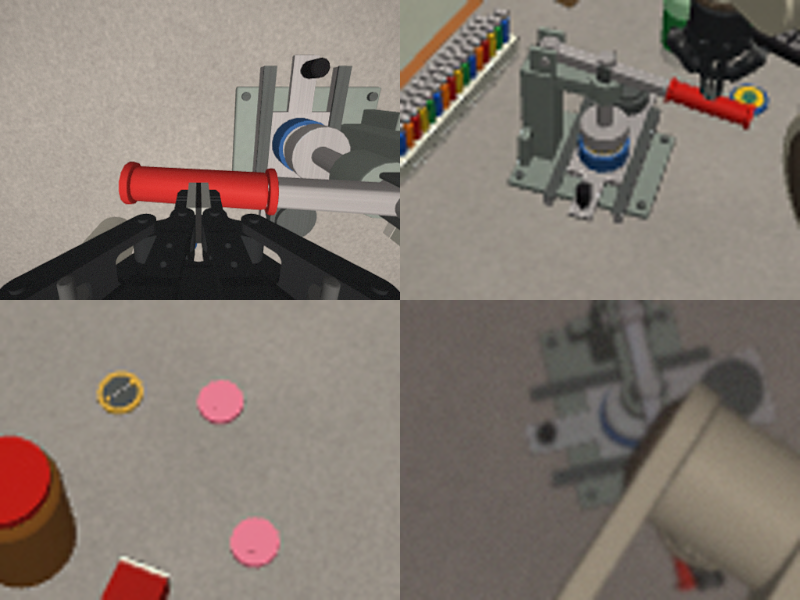

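The final view shows the ram down on the blue die at (604,145). The lever is down with the fingertips on the red grip at (200,190), and the brass pin back and both pinks are unmoved.

```bash
python3 -c "
from workcell import arm
print(arm.hand_in()); s=arm.state(); print(s['clock'],s['tool_pos'],s['ft_force'])"
```

```text
the job is handed in; nothing more can be done
None
the job is handed in; nothing more can be done
```

I laid the white magnet back in the blue die, slid the plate to its stop, and handed in with the lever held down at its stop, after about 40 s of robot time.

**Last checks**
- **Back:** it looked flat and centred in the die right after release.
- **Plate:** when I pushed behind the knob it resisted with 13 N, against about 2.5 N of friction, so it is at its stop. The last picture shows the ram down on the blue die.
- **Lever:** the last 2 mm commanded moved it only 0.6 mm and raised the force to 29 N; about 12 N holds it. The tool height was 0.202 m, where about 0.203 m was expected.
- **Other goods:** in the last picture the brass pin back and both pink discs lie where they were. I did not check the goods on the right one by one.

**Disagreements**
- **Plate travel:** I measured about 97 mm, not 110 mm. The ram position this implies agrees with the press origin I found at the start, so the plate probably began about 1 cm in.
- **Slip at the stop:** the gripped knob slipped about 8 mm in the pads, and the force on the fingers peaked at about 38 N before I eased off.
- **Lever grip:** the network did not find it in the final wrist picture, so that check rests on force, tool height and the picture.

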